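Send the tasting cups down the serving slide

TASK

Send the two paper cups to the other end of the serving slide: press the flat latch button on the carriage and keep it held down while you push the carriage along its rail all the way to the far end stop, then let go so that the button springs up and locks the carriage there. Fingertips on the button and the ledge behind it are enough, nothing needs gripping; the two cups must ride along standing in their rings without being touched or lifted, and the bottle, the stack of cups and the bowl on the table stay where they are.

Things in the scene. Friction and masses are not known exactly. Their poses are not given: they have to be found in the camera images.
- slide_base: Fixed aluminium serving slide on the table: plate 190 (its x) x 360 (its y) mm with a rail and a dark cross bar (end stop, 38 mm high) at either end. Origin: centre of the plate's underside, at table height. The carriage travels along its +y; the cups are on its +x side, the latch post on its -x side. Turned about the vertical by up to 0.6 rad either way.
- carriage (a joint): Travel of the carriage along the slide's +y, in m: 0 at the start (at the near end stop, locked), 0.160 against the far end stop. A black plate 180 (x) x 170 (y) mm, top 36 mm above the table, 0.5 to 1 kg; with the latch free it takes 2 to 3 N to keep moving slowly. Notches lie every 20 mm of travel (2 mm play), the last at the far end stop; while latched in one it cannot be pushed along.
- button (a joint): How far the latch button is pressed straight down, in m: 0 up (latched), 0.008 fully down (hard stop). The latch is free from about 0.005 on; a spring pushes up with 2 N at the top, 5 N fully down. Let up at a notch it springs back to 0 and latches there; let up between notches it stays about 0.0045 down.
- button_top (a point): Centre of the button's top face (moves with it): a flat steel cap 44 (slide's x) x 34 (slide's y) mm, 95 mm above the table when up, on a grey post 56 x 48 mm that stands on the carriage, 65 mm to the -x side of the slide's centre line. Axes as the slide's.
- fence_top (a point): Middle of the top edge of the upright grey ledge on the post, just behind the button (its -y side, so that pushing on it drives the carriage to +y): 56 (x) x 6 (y) mm, top 112 mm above the table, 17 mm above the raised cap. Its face towards the button is 3 mm to +y of this point, 20 mm from the button's centre.
- cup0_mid (a point): Centre, 35 mm above its foot, of a loose empty paper cup (20 g, 72 mm across the rim, 70 mm tall), standing on the carriage in the ring at the -y side; its foot is 36 mm and its rim 106 mm above the table, z axis up.
- cup1_mid (a point): The same for the second cup, in the ring at the +y side.
- ring0 (a point): Centre, on the plate's top face, of the steel ring (about 65 mm inside, 8 mm high) that holds the first cup; moves with the carriage.
- ring1 (a point): The same for the second cup's ring.
- bottle: Bystander: green glass bottle standing on the table, 62 mm across, 230 mm tall, loose; origin under its foot.
- stack: Bystander: stack of paper cups standing upside down, 81 mm across, 118 mm tall, loose on the table; origin under its foot.
- bowl: Bystander: white bowl, 110 mm across, 45 mm tall, loose on the table; origin under its foot.
There are look-alikes about, which are no part of the job. What is shaped like the part that bears cup1_mid but red is not meant.

How it is judged:
On the way, in this order (a step that is already met when the one before it is completed fails the run):
1. the button is pressed with the carriage still at the near end (value of joint button above 0.0045 m and value of joint carriage below 0.02 m), for 0.1 s.
2. the carriage is under way past the middle with the button held down by the fingers (value of joint button above 0.004 m and value of joint carriage above 0.08 m and contact force between the fingers and button above 0.5 N), for 0.05 s.
At the end, for the whole second after the job is handed in: The carriage rests within 4 mm of the far end stop (travel over 0.156 m of 0.160), the button has sprung up again (pressed by less than 2 mm), and both cups stand upright in their rings (within 12 mm of the ring centres, tilted by less than 0.15 rad) (value of joint carriage above 0.156 m and value of joint button below 0.002 m and velocity of joint carriage below 0.01 m/s and horizontal distance between cup0_mid and ring0 below 0.012 m and horizontal distance between cup1_mid and ring1 below 0.012 m and angle between each of cup0_mid, cup1_mid's own z axis and vertical below 0.15 rad); the robot touches nothing.
It fails at once if a cup on the carriage is lifted out of its ring or toppled (height (world z) of any of cup0_mid, cup1_mid above 0.085 m or angle between any of cup0_mid, cup1_mid's own z axis and vertical above 0.4 rad).
It fails at once if the robot touches a cup on the carriage (contact force between any of the arm, the fingers and cup0 above 0.5 N or contact force between any of the arm, the fingers and cup1 above 0.5 N).
It fails at once if the bottle, the stack of cups or the bowl is moved by more than 20 mm (distance of any of bottle, stack, bowl from where it was at the start of the episode above 0.02 m).
It also fails if it takes over 42 s, if anything falls off the work surface, if the arm or the gripper's body presses on something with over 40 N, if the wrist force passes 120 N, or if a joint passes its speed limit or range.

ROBOT

A 7-joint arm with a two-finger parallel gripper is mounted at the origin on the work surface. World frame = base frame: x ahead of the robot, y to its left, z up, the work surface at z = 0. Lengths are in m, angles in rad, forces in N, time in s.
With the tool pointing down it reaches from about 0.4 to 0.9 m from the base axis. Payload 5.5 kg.
Tool frame: the origin (TCP) lies on the centre line of the jaws, within the pads' length; the fingertips stand 8 mm ahead of it and the grasp point (between the pads) lies 11 mm behind it; z points along the fingers, y is the direction in which the jaws open and shut (so a half turn about z gives the same grasp; the last joint's range is limited). The gripper opens to 92 mm and grips with 3 to 60 N. Pads are 19 mm wide; open, the fingers measure 130 mm over their backs; the gripper's body (75 mm by 190 mm) begins 47 mm behind the grasp point.
Start: joints at [1.581, 0.501, -0.427, 1.55, 0.221, 1.138, -0.21], TCP at [0.163, -0.629, 0.235] pointing down, gripper open.
Joint ranges: [-2.88, 2.88], [-0.31, 2.03], [-1.54, 1.56], [0.2, 2.42], [-1.41, 4.55], [0.19, 2.02], [-2.57, 2.57]. Speed limits (rad/s): [2.57, 2.57, 3.14, 3.14, 3.14, 3.14, 3.14].

INTERFACE

Orientations are given as a unit quaternion [x, y, z, w].
In Python, from bench import arm gives the robot as it stands. The module is installed in compiled form; this text tells all that it offers.
- The arm moves only by the tool arm_command, never from a script. Its argument "commands" is a list of rows, each a list of 5 numbers: the shift along the tool's x, y, z in cm, then the turn about the tool's z in degrees, then the opening, from -1 (shut) to 1 (fully open), so that 0 is half open. A call has 1 to 8 rows; each row shifts and turns the commanded pose from where the row before left it, along the tool's axes as they then stand; what a row does not reach is not made up. A row lasts 1/12 s, in which the tool goes at most 41.7 mm and 7.16 degrees, less where a joint would pass 70% of its speed; a pose out of reach is approached as far as the arm can. A call is refused whole if a number of a shift passes 4.17 or a number of a turn 7.16, either way. A call with a gripper value outside its range is refused whole. The fingers move at their own pace and stop on an object; "grip_force" is the grip in N (left out, the last holds). Time passes only in rows, so rows that do not move let the fingers close. It gives the time, the measured TCP pose, the force and the opening at its end, in the units of the state.
- arm.read_state(): the state, without advancing time (a new reading comes with each control period).
- arm.camera(name): name is "scene" or "top" or "wrist"; returns a dict with "img" (420x560x3 uint8, red, green, blue), "range_z" (420x560 float32, m along the optical axis (not along the pixel's ray), 0 where there is no reading), "fx", "fy", "cx", "cy" (pixels), "k1" (the pictures are not rectified: a ray, as slopes to the right and down, at radius r is drawn at 1 + k1 r^2 times it, then the intrinsics apply), "xyz" and "rotation" of the camera in the world; the wrist camera has in their place "tool_from_camera" (4x4, takes a point from camera to tool coordinates, whose origin is the TCP and whose axes are the flange's). Camera axes: x right, y down, z forward; pixel columns grow to the right and rows downward; lengths in m; the calibration is good to about 2 mm. A picture is of the moment at which its call begins: read the wrist's pose just before it.
- arm.sign_off(): hands the job in, once; it reports no verdict.
Trained networks look in a picture, given as the dict that the camera call returned (one of the last four; its "shot" number tells which), for a name from the list of things; names that differ only in an ending like _2 or _b are one class to them, and where a whole thing is asked for, a point or a joint stands for the part that bears it (a point fixed in the world has none). Each returns a list of dicts, best first, with "confidence" (0 to 1); they miss things now and then, are a little off and sometimes report something else, mostly with a low value. They report only what shows in the picture. A call takes as long as a camera call. They do not tell look-alikes from the thing itself.
- arm.masks_of(picture, query): "region" (420x560 bool, what is visible of it) and "position" ([column, row] in pixels, amid what is visible of it).
The state is a dict: "time": time; "joint_positions": joint angles; "qvel": joint speeds; "joint_efforts": joint torques, N m; "ee_pos": TCP position; "tcp_rot": TCP orientation; "ft_force": force on the tool from outside, world axes, zero at the start; "wrist_torque": the same for the moment, N m; "gripper_width": opening from 0.0 (shut) to 1.0 (fully open).
Only numpy, scipy, OpenCV 4.12 (cv2) and the standard library are available. Lean on these libraries where they do the work, as an engineer would, in place of code of your own. Each camera call takes 0.05 s, during which the arm holds its last target. There are 200 camera calls.

## Working session

There is one attempt and no reset: what is moved stays moved. The work goes in short steps, Python scripts to look and compute and a tool call to move; the robot and the scene stay as the last step left them, time stands still between calls to the robot, and variables do not carry over. Pictures are saved under pics/ and viewed, about 8 in all and at most 12, crops included, and the job is handed in when it is done.

Besides the shell and the picture viewer there is one more tool, called after "Request:" by a JSON object that holds its "method" and its "body". arm_command: Moves the arm, as the interface text tells. Its arguments: {"type":"object","properties":{"commands":{"type":"array"},"grip_force":{"type":"number"}},"required":["commands"]}

```bash
mkdir -p pics; cat > h.py <<'E'
import numpy as np, cv2
from bench import arm
from scipy.spatial.transform import Rotation as R
def cloud(p):
    h,w=p["range_z"].shape
    u,v=np.meshgrid(np.arange(w),np.arange(h))
    K=np.array([[p["fx"],0,p["cx"]],[0,p["fy"],p["cy"]],[0,0,1.]])
    d=np.array([p["k1"],0,0,0,0.])
    s=cv2.undistortPoints(np.stack([u,v],-1).reshape(-1,1,2).astype(float),K,d).reshape(h,w,2)
    z=p["range_z"]
    c=np.dstack([s[...,0]*z,s[...,1]*z,z])
    if "xyz" in p:
        r=np.array(p["rotation"]); r=r if r.shape==(3,3) else R.from_quat(r).as_matrix()
        return c@r.T+np.array(p["xyz"])
    T=np.array(p["tool_from_camera"]); c=c@T[:3,:3].T+T[:3,3]
    s=p["state"]; return c@R.from_quat(s["tcp_rot"]).as_matrix().T+np.array(s["ee_pos"])
def shot(n):
    s=arm.read_state(); p=arm.camera(n); p["state"]=s; return p
def save(p,f,crop=None,k=1):
    im=cv2.cvtColor(p["img"],cv2.COLOR_RGB2BGR)
    if crop: a,b,c,d=crop; im=im[c:d,a:b]
    cv2.imwrite(f,cv2.resize(im,None,fx=k,fy=k,interpolation=cv2.INTER_CUBIC))
E
python3 - <<'E'
from h import *
for n in ["top","scene"]:
    p=shot(n); C=cloud(p); save(p,f"pics/{n}0.png")
    for q in ["slide_base","carriage","button_top","fence_top","cup0_mid","cup1_mid","ring0","bottle","stack","bowl"]:
        for m in arm.masks_of(p,q)[:4]:
            r=m["region"]&(p["range_z"]>0); P=C[r]
            print(n,q,round(m["confidence"],2),np.round(m["position"]),r.sum(),np.round(np.median(P,0),3) if len(P) else "", np.round(np.percentile(P[:,2],[5,95]),3) if len(P) else "")
s=arm.read_state();print(s)
E
```

```text
top slide_base 0.78 [310. 230.] 12177 [ 0.508 -0.046  0.021] [0.002 0.083]
top carriage 0.97 [353. 240.] 4544 [ 0.48  -0.137  0.035] [0.031 0.094]
top carriage 0.67 [385. 207.] 1128 [ 0.548 -0.207  0.064] [0.036 0.104]
top button_top 0.8 [358. 255.] 345 [ 0.452 -0.136  0.093] [0.089 0.095]
top button_top 0.28 [354. 237.] 4455 [ 0.48  -0.137  0.035] [0.031 0.094]
top fence_top 0.9 [352. 242.] 4615 [ 0.482 -0.136  0.035] [0.031 0.094]
top cup0_mid 0.73 [386. 208.] 1057 [ 0.548 -0.207  0.063] [0.036 0.104]
top cup0_mid 0.59 [358. 255.] 394 [ 0.452 -0.137  0.093] [0.088 0.095]
top cup0_mid 0.44 [308. 230.] 11948 [ 0.508 -0.046  0.021] [0.002 0.083]
top cup1_mid 0.95 [284. 117.] 1044 [0.764 0.013 0.032] [0.    0.069]
top cup1_mid 0.75 [345. 200.] 1101 [ 0.565 -0.122  0.057] [0.035 0.104]
top cup1_mid 0.74 [446. 174.] 1207 [ 0.632 -0.352  0.036] [0.001 0.069]
top cup1_mid 0.7 [389. 324.] 1152 [ 0.31  -0.214  0.024] [-0.     0.069]
top ring0 0.95 [356. 242.] 4536 [ 0.481 -0.136  0.035] [0.031 0.094]
top bottle 0.72 [204. 154.] 1519 [0.64  0.161 0.147] [0.012 0.229]
top stack 0.92 [453. 231.
[... 1263 characters left out ...]
1.1, 'joint_positions': array([ 1.58119466,  0.50088401, -0.42702253,  1.55037611,  0.22083725,
        1.13829836, -0.21030384]), 'qvel': array([ 0.00031908, -0.00053031, -0.00013755,  0.00033076,  0.00038244,
        0.00049015,  0.00045064]), 'joint_efforts': array([-6.25948524e-04, -5.66458261e+01, -5.81008404e+00, -2.79514736e+01,
       -6.64367247e-02,  2.05500517e-02,  5.00433862e-05]), 'ee_pos': array([ 0.16261834, -0.62934767,  0.23475066]), 'tcp_rot': array([9.92018525e-01, 1.26092205e-01, 1.01647851e-05, 3.21583151e-05]), 'ft_force': array([ 0.12060026,  0.70531204, -0.30310801]), 'wrist_torque': array([-0.0223473 , -0.03354165, -0.05147154]), 'gripper_width': 0.9980748303417188}
```

View pics/top0.png

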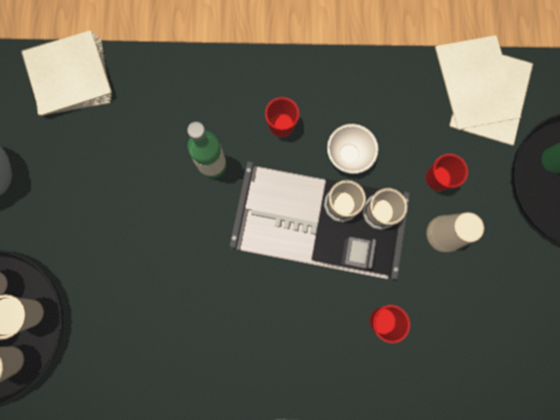

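```bash
python3 - <<'E'
from h import *
p=shot("top"); C=cloud(p); save(p,"pics/crop.png",(240,440,150,310),4)
m=arm.masks_of(p,"button_top")[0]["region"]
# points near post, by height
xy=C[...,:2]; b=np.median(C[m],0)[:2]
near=np.linalg.norm(xy-b,axis=2)<0.05
for lo,hi,n in [(0.088,0.1,"cap"),(0.104,0.12,"fence")]:
    P=C[near&(C[...,2]>lo)&(C[...,2]<hi)]
    r=cv2.minAreaRect((P[:,:2]*1000).astype(np.float32)); print(n,len(P),P.mean(0).round(4),r)
# carriage plate + base plate
for q in ["carriage","slide_base"]:
    g=arm.masks_of(p,q)[0]["region"]; 
    for lo,hi in [(0.03,0.04),(0.034,0.042)] if q=="carriage" else [(0.003,0.04)]:
        P=C[g&(C[...,2]>lo)&(C[...,2]<hi)]
        print(q,len(P),cv2.minAreaRect((P[:,:2]*1000).astype(np.float32)))
E
```

```text
cap 412 [ 0.4517 -0.1389  0.0927] ((450.5992736816406, -139.47872924804688), (39.37346649169922, 54.30238723754883), 81.70052337646484)
fence 99 [ 0.4477 -0.1597  0.1094] ((448.2218322753906, -160.2157440185547), (6.657649517059326, 53.94157028198242), 78.39950561523438)
carriage 3373 ((511.144775390625, -149.50364685058594), (170.85629272460938, 179.47471618652344), 79.58737182617188)
carriage 1760 ((511.1553955078125, -148.3656463623047), (167.38876342773438, 178.63168334960938), 79.34579467773438)
slide_base 10006 ((525.9669799804688, -70.42161560058594), (360.0472717285156, 189.64886474609375), 79.31202697753906)
```

The top view shows the slide in the middle, with its button at about (358,255).
- **Possible confusions for the cups:** the white cups in the rings are at (346,200) and (386,208). The red loose cups at (283,117), (446,174) and (390,323) and the stack at (468,228) are not meant.
- **Choice:** the carriage with the steel button and the grey ledge. The fitted rectangles match the stated sizes, and the slide's yaw is about -10.7°.

I'll check this in one close crop.

View pics/crop.png

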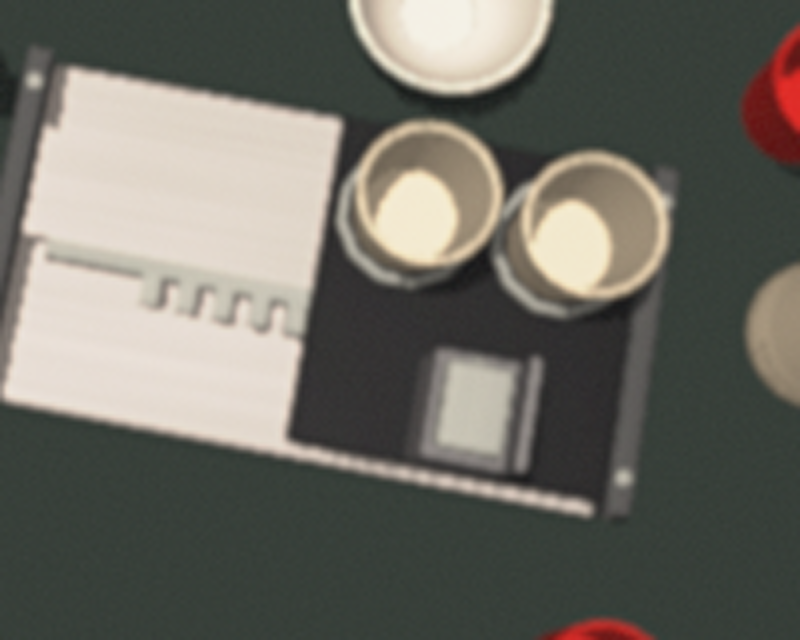

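Request:
{"method": "arm_command", "body": {"commands": [[2.44, -2.42, 0, 0, -0.52], [2.44, -2.42, 0, 0, -0.52], [2.44, -2.42, 0, 0, -0.52], [2.44, -2.42, 0, 0, -0.52], [2.44, -2.42, 0, 0, -0.52], [2.44, -2.42, 0, 0, -0.52], [2.44, -2.42, 0, 0, -0.52], [2.44, -2.42, 0, 0, -0.52]], "grip_force": 20}}

```text
time: 1.97
ee_pos: [0.3038, -0.3916, 0.235]
tcp_rot: [0.992, 0.126, 0.0, 0.0]
ft_force: [0.4, 0.3, -0.9]
gripper_width: 0.465
```

The crop confirms the choice: steel cap at (478,405), ledge to its right on the -y side at (530,412), and white cups in their rings.

Request:
{"method": "arm_command", "body": {"commands": [[2.44, -2.42, 0, 0, -0.52], [2.44, -2.42, 0, 0, -0.52], [2.44, -2.42, 0, 0, -0.52], [2.44, -2.42, 0, 0, -0.52], [2.44, -2.42, 0, 0, -0.52], [2.44, -2.42, 0, 0, -0.52], [2.44, -2.42, 0, 0, -0.52], [2.44, -2.42, 0, 0, -0.52]]}}

```text
time: 2.63
ee_pos: [0.4444, -0.1554, 0.2351]
tcp_rot: [0.992, 0.126, 0.0, 0.0]
ft_force: [0.6, -1.0, -0.1]
gripper_width: 0.243
```

Request:
{"method": "arm_command", "body": {"commands": [[0, 0, 0, 6.3, -0.52], [0, 0, 0, 6.3, -0.52], [0, 0, 0, 6.3, -0.52], [0, 0, 0, 6.3, -0.52], [0, 0, 0, 0, -0.52], [0, 0, 0, 0, -0.52]]}}

```text
time: 3.13
ee_pos: [0.4438, -0.1567, 0.2349]
tcp_rot: [0.996, -0.092, 0.0, 0.0]
ft_force: [-0.2, 0.2, -0.5]
gripper_width: 0.24
```

```bash
python3 - <<'E'
from h import *
p=shot("wrist"); C=cloud(p); save(p,"pics/w1.png")
s=p["state"]; print(s["ee_pos"],s["tcp_rot"],s["gripper_width"],s["joint_positions"].round(2),np.array(p["tool_from_camera"]).round(3).tolist())
a=np.deg2rad(79.3); ey=np.array([np.cos(a),np.sin(a)]); ex=np.array([ey[1],-ey[0]])
b=np.array([.4475,-.1375]); L=np.stack([(C[...,:2]-b)@ex,(C[...,:2]-b)@ey],-1)
ok=(np.abs(L)<0.045).all(-1)&(p["range_z"]>0)
for lo,hi,n in [(0.088,0.1,"cap"),(0.104,0.12,"fence")]:
    g=ok&(C[...,2]>lo)&(C[...,2]<hi); P=C[g]
    if len(P): print(n,len(P),cv2.minAreaRect((P[:,:2]*1000).astype(np.float32)),np.percentile(L[g],[1,99],axis=0).round(4).tolist(),P[:,2].mean())
for m in arm.masks_of(p,"button_top")[:2]:
    r=m["region"]&(p["range_z"]>0); print(m["confidence"],m["position"],np.median(C[r],0).round(4), np.percentile(L[r],[2,98],axis=0).round(4).tolist())
E
```

```text
[ 0.44380204 -0.1567005   0.23486677] [ 9.95795292e-01 -9.16062101e-02  1.23413144e-04  1.55681960e-04] 0.24026130845770685 [ 0.9   0.2  -0.69  1.98  0.15  1.01 -1.61] [[0.001, -0.955, -0.298, 0.081], [1.0, 0.001, -0.0, -0.001], [0.0, -0.298, 0.955, -0.15], [0.0, 0.0, 0.0, 1.0]]
cap 1718 ((454.66131591796875, -142.8004913330078), (42.3504638671875, 50.69718551635742), 79.01248931884766) [[-0.0166, -0.0163], [0.0272, 0.0167]] 0.09459062896997747
fence 435 ((448.9155578613281, -160.708984375), (5.378241539001465, 54.86211013793945), 79.66189575195312) [[-0.0213, -0.0253], [0.033, -0.0198]] 0.11134220299451408
0.58 [260.0, 191.0] [ 0.4545 -0.1387  0.0947] [[-0.0151, -0.0162], [0.0271, 0.0163]]
```

View pics/w1.png

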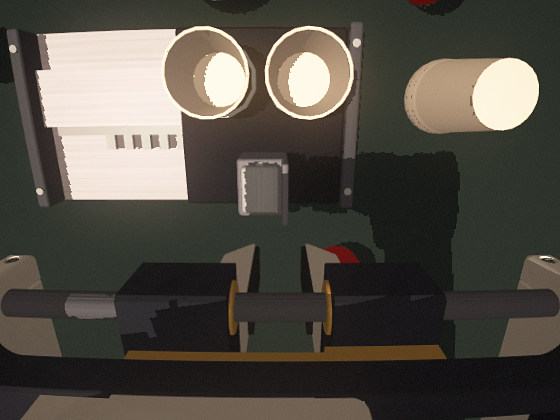

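The wrist view shows the cap at (260,191) and the ledge at (285,190). Heights are as expected (0.0946 and 0.111). The tool needs to go +5 mm in x and is right in y.

Request:
{"method": "arm_command", "body": {"commands": [[0.5, 0, 2.4, 0, -0.52], [0, 0, 2.5, 0, -0.52], [0, 0, 2.5, 0, -0.52], [0, 0, 2.5, 0, -0.52], [0, 0, 1.5, 0, -0.52], [0, 0, 1.0, 0, -0.52], [0, 0, 0.3, 0, -0.52], [0, 0, 0, 0, -0.52]]}}

```text
time: 3.9
ee_pos: [0.4485, -0.1576, 0.1074]
tcp_rot: [0.996, -0.093, -0.0, -0.0]
ft_force: [-0.2, -1.0, 0.4]
gripper_width: 0.242
```

```bash
python3 - <<'E'
from h import *
p=shot("wrist"); save(p,"pics/w2.png"); print(p["state"]["ee_pos"],p["state"]["ft_force"])
E
```

```text
[ 0.44846282 -0.15757202  0.10738761] [-0.17728887 -0.96669376  0.43312106]
```

View pics/w2.png

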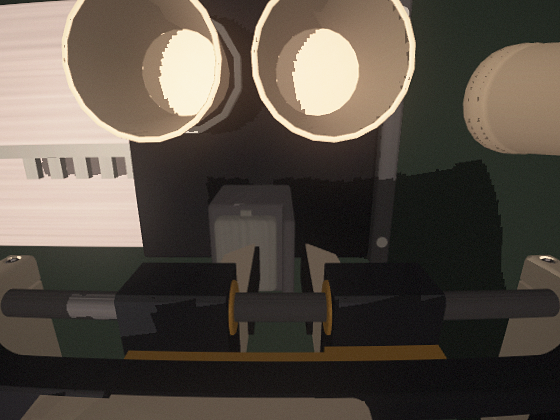

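The left finger is over the cap at (240,265) and the right one is behind the ledge at (318,260). Now I press.

Request:
{"method": "arm_command", "body": {"commands": [[0, 0, 0.4, 0, -0.52], [0, 0, 0.4, 0, -0.52], [0, 0, 0.4, 0, -0.52], [0, 0, 0, 0, -0.52], [0, 0, 0, 0, -0.52]]}}

```text
time: 4.37
ee_pos: [0.4498, -0.1581, 0.0964]
tcp_rot: [0.996, -0.093, 0.001, 0.0]
ft_force: [1.8, -1.3, 3.9]
gripper_width: 0.241
```

Request:
{"method": "arm_command", "body": {"commands": [[0, -0.1, 0.15, 0, -0.52], [0, -0.2, 0, 0, -0.52], [0, -0.2, 0, 0, -0.52], [0, -0.3, 0, 0, -0.52], [0, -0.4, 0, 0, -0.52], [0, -0.5, 0, 0, -0.52], [0, -0.5, 0, 0, -0.52], [0, -0.5, 0, 0, -0.52]]}}

```text
time: 5.03
ee_pos: [0.4548, -0.1318, 0.0951]
tcp_rot: [0.996, -0.094, 0.001, 0.001]
ft_force: [0.4, -2.2, 7.8]
gripper_width: 0.243
```

Request:
{"method": "arm_command", "body": {"commands": [[0, -0.6, 0, 0, -0.52], [0, -0.7, 0, 0, -0.52], [0, -0.7, 0, 0, -0.52], [0, -0.7, 0, 0, -0.52], [0, -0.7, 0, 0, -0.52], [0, -0.7, 0, 0, -0.52], [0, -0.7, 0, 0, -0.52], [0, -0.7, 0, 0, -0.52]]}}

```text
time: 5.7
ee_pos: [0.4649, -0.0776, 0.0951]
tcp_rot: [0.996, -0.094, 0.001, 0.001]
ft_force: [1.3, -1.3, 8.6]
gripper_width: 0.24
```

```bash
cat > car.py <<'E'
from h import *
import sys
p=shot("top"); C=cloud(p); save(p,sys.argv[1],(220,440,130,310),3)
a=np.deg2rad(79.3); ey=np.array([np.cos(a),np.sin(a)]); ex=np.array([ey[1],-ey[0]])
b=np.array([.4525,-.1375]); D=C[...,:2]-b; X=D@ex; Y=D@ey
# dark plate strip between cups and post -> leading edge
Z=C[...,2]
g=(X>-0.025+0)&(X<0.02+0.0)&(Z>0.030)&(Z<0.042)&(Y>-.12)&(Y<.26)&(p["img"].max(-1)<70)
h=(Z>0.075)&(Z<0.12)&(np.abs(X-.11)<.05)&(Y>-.1)&(Y<.25)
print("plate Y",np.percentile(Y[(X>0.03)&(X<0.05)&g|g],[1,50,99]).round(4))
print("rims Y",np.percentile(Y[h],[1,50,99]).round(4) if h.any() else None)
s=p["state"];print("tcp Y",(np.array(s["ee_pos"])[:2]-b)@ey,(np.array(s["ee_pos"])[:2]-b)@ex,s["ee_pos"],s["ft_force"])
E
python3 car.py pics/c1.png
```

```text
plate Y [0.0345 0.1571 0.2462]
rims Y [0.031  0.1136 0.1575]
tcp Y 0.06112854983336701 0.001111607632037097 [ 0.46494181 -0.07764069  0.09508597] [ 1.26685703 -1.30992374  8.59430056]
```

View pics/c1.png

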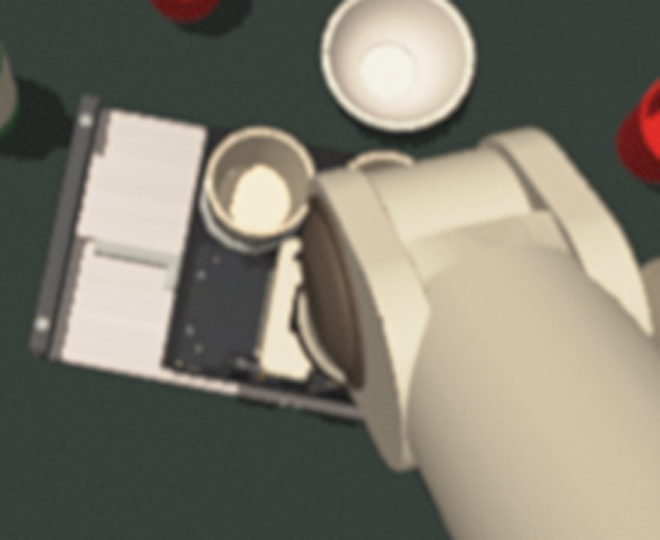

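The carriage is about halfway along. The leading cup stands in its ring at (258,195), and the button is fully down.

Request:
{"method": "arm_command", "body": {"commands": [[0, -0.6, 0, 0, -0.52], [0, -0.7, 0, 0, -0.52], [0, -0.7, 0, 0, -0.52], [0, -0.7, 0, 0, -0.52], [0, -0.7, 0, 0, -0.52], [0, -0.7, 0, 0, -0.52], [0, -0.7, 0, 0, -0.52], [0, -0.7, 0, 0, -0.52]]}}

```text
time: 6.42
ee_pos: [0.4751, -0.0235, 0.0951]
tcp_rot: [0.996, -0.094, 0.001, 0.001]
ft_force: [0.3, -1.8, 9.4]
gripper_width: 0.238
```

Request:
{"method": "arm_command", "body": {"commands": [[0, -0.6, 0, 0, -0.52], [0, -0.5, 0, 0, -0.52], [0, -0.4, 0, 0, -0.52], [0, -0.4, 0, 0, -0.52], [0, -0.3, 0, 0, -0.52], [0, -0.3, 0, 0, -0.52], [0, -0.2, 0, 0, -0.52], [0, 0, 0, 0, -0.52]]}}

```text
time: 7.08
ee_pos: [0.4795, 0.0008, 0.095]
tcp_rot: [0.996, -0.094, 0.0, 0.002]
ft_force: [-1.1, -6.8, 11.7]
gripper_width: 0.24
```

```bash
python3 car.py pics/c2.png
```

```text
plate Y [-0.0867  0.2051  0.2255]
rims Y [0.1794 0.2144 0.2361]
tcp Y 0.14090575966863886 0.0008382945983004684 [0.47948521 0.00080016 0.09502501] [-1.07886208 -6.77642933 11.7491513 ]
```

Request:
{"method": "arm_command", "body": {"commands": [[0, -0.2, 0, 0, -0.52], [0, -0.1, 0, 0, -0.52], [0, 0, 0, 0, -0.52]]}}

```text
time: 7.38
ee_pos: [0.4797, 0.0029, 0.095]
tcp_rot: [0.996, -0.095, -0.0, 0.003]
ft_force: [-1.3, -8.5, 12.9]
gripper_width: 0.237
```

```bash
python3 - <<'E'
from h import *
p=shot("wrist"); save(p,"pics/w3.png"); print(p["state"]["ee_pos"],p["state"]["ft_force"])
E
```

```text
[0.47972031 0.00285014 0.09500666] [-1.33850112 -8.52098571 12.9388388 ]
```

View pics/w3.png

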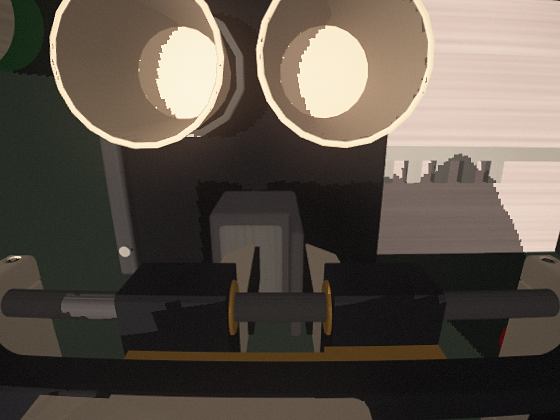

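The plate meets the far bar at about (125,200). The right finger has nearly reached the ledge. I'll push on a little to be sure of the stop.

Request:
{"method": "arm_command", "body": {"commands": [[0, -0.2, 0, 0, -0.52], [0, -0.1, 0, 0, -0.52], [0, 0, 0, 0, -0.52], [0, 0, 0, 0, -0.52]]}}

```text
time: 7.77
ee_pos: [0.4798, 0.0034, 0.095]
tcp_rot: [0.995, -0.095, -0.001, 0.004]
ft_force: [-3.0, -14.2, 15.6]
gripper_width: 0.24
```

It is firmly blocked by the stop. I'll ease off the push, then lift straight up.

Request:
{"method": "arm_command", "body": {"commands": [[0, 0.3, 0, 0, -0.52], [0, 0, -0.4, 0, -0.52], [0, 0, -0.5, 0, -0.52], [0, 0, -0.5, 0, -0.52], [0, 0.2, -1, 0, -0.52], [0, 0, -2, 0, -0.52], [0, 0, -3, 0, -0.52], [0, 0, -3, 0, -0.52]]}}

```text
time: 8.43
ee_pos: [0.4777, 0.0051, 0.1986]
tcp_rot: [0.996, -0.093, -0.002, -0.0]
ft_force: [1.2, -0.6, 0.2]
gripper_width: 0.239
```

Request:
{"method": "arm_command", "body": {"commands": [[-2, 2.5, -2, 0, -0.52], [-3, 2.5, 0, 0, -0.52], [-3, 2.5, 0, 0, -0.52], [-3, 2.5, 0, 0, -0.52], [0, 3, 0, 0, -0.52], [0, 3, 0, 0, -0.52], [0, 3, 0, 0, -0.52], [0, 0, 0, 0, -0.52]]}}

```text
time: 9.1
ee_pos: [0.3343, -0.1662, 0.2185]
tcp_rot: [0.995, -0.097, 0.0, 0.001]
ft_force: [-0.2, -0.4, -0.3]
gripper_width: 0.239
```

```bash
cat >> car.py <<'E'
g=(np.abs(X)<.02)&(Y>.08)&(Y<.2)&(Z>.085)&(Z<.102); f=(np.abs(X)<.02)&(Y>.08)&(Y<.2)&(Z>.104)&(Z<.12)
for n,k in (("cap",g),("fence",f)): print(n,k.sum(),Y[k].mean() if k.any() else 0,np.median(Z[k]) if k.any() else 0)
for q in ["cup0_mid","bottle","stack","bowl"]:
    for m in arm.masks_of(p,q)[:2]:
        r=m["region"]&(p["range_z"]>0); print(q,round(m["confidence"],2),np.median(C[r],0).round(3))
E
python3 car.py pics/c3.png
```

```text
plate Y [-0.0857  0.1868  0.2441]
rims Y [0.0841 0.1528 0.2347]
tcp Y -0.050138316737478886 -0.11080515197445509 [ 0.33431243 -0.16619373  0.21851287] [-0.19879105 -0.44826041 -0.33212297]
cap 349 0.1592903628678311 0.09282627065272542
fence 65 0.13662283571724657 0.1096771283028194
cup0_mid 0.63 [ 0.581 -0.044  0.054]
bottle 0.7 [0.64  0.161 0.149]
stack 0.74 [0.509 0.011 0.034]
stack 0.57 [ 0.496 -0.331  0.095]
bowl 0.56 [ 0.691 -0.147  0.019]
```

View pics/c3.png

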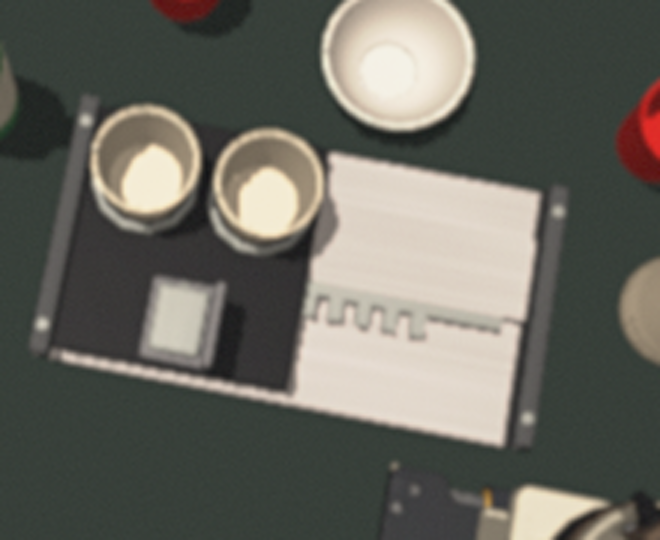

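The ledge has moved 0.160 m and the cap is back at its starting height. The cups stand in their rings at (146,165) and (267,188), and the bystanders are where they were.

```bash
python3 -c "
from bench import arm
print(arm.sign_off())"
```

```text
the job is handed in; nothing more can be done
None
```

The carriage with both cups is at the far end stop with the button sprung up, and the job is handed in (it gives no verdict). I pressed the button with one finger and pushed the ledge from behind with the other. Once the stop blocked the push, I eased off, lifted straight up and moved clear.

**Last checks (top camera and force reading):**
- **Travel:** the ledge moved about 0.1597 m of 0.160.
- **Button:** the cap is at 0.0928 m, against 0.0927 m at the start, so it is up.
- **Cups:** both stand upright in their rings in the picture. I did not measure their offset from the ring centres.
- **Bystanders:** the bottle, stack and bowl are within about 1 mm of where they were at the start.
- **Robot:** it is clear of everything, and the force reading is within noise.

**Disagreements:** the network's top hit for "stack" in the last picture was on the carriage, so I used its second hit, at the stack's known place. My script's plate-edge and cup-rim readings were not usable because they picked up other parts, so I relied on the ledge, the cap and the picture.

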